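# Dispense one culture dish and park it at the stop

## Robot

A 6-joint arm with a two-finger parallel gripper is mounted at the origin on the work surface. World frame = base frame: x ahead of the robot, y to its left, z up, the work surface at z = 0. Lengths are in mm, angles in rad, forces in N, time in s.
With the tool pointing down it reaches from about 350 to 875 mm from the base axis. Payload 4.2 kg.
Tool frame: the origin (TCP) lies on the centre line of the jaws, within the pads' length; the fingertips stand 25 mm ahead of it and the grasp point (between the pads) lies 6 mm ahead of it; z points along the fingers, y is the direction in which the jaws open and shut (so a half turn about z gives the same grasp; the last joint's range is limited). The gripper opens to 85 mm and grips with 20 to 120 N. Pads are 22 mm wide; open, the fingers measure 114 mm over their backs; the gripper's body (76 mm by 85 mm) begins 54 mm behind the grasp point. The pads swing forward as they close: fully open they stand 13 mm farther back than shut.
Start: joints at [-0.91, 0.385, 0.008, 0, -1.194, -0.259], TCP at [244.435, -575.196, 256.312] pointing down, gripper open.
Joint ranges: [-3.14, 3.14], [-1.21, 2.06], [-1.07, 1.41], [-3.16, 2.05], [-2.99, -0.16], [-3.1, 3.1]. Speed limits (rad/s): [2.79, 2.79, 3.14, 3.14, 3.14, 3.14].

## Interface

Orientations are given as a unit quaternion [x, y, z, w].
In Python, from bench import arm gives the robot as it stands.
- The arm moves only by the tool drive_tool, never from a script. Its argument "plan" is a list of rows, each a list of 2 entries, a list of its own where there are three numbers: the shift along the tool's x, y, z in m, then the turn about the tool's z in degrees. A call has 1 to 12 rows; each row shifts and turns the commanded pose from where the row before left it, along the tool's axes as they then stand; what a row does not reach is not made up. A row lasts 1/8 s, in which the tool goes at most 62.5 mm and 10.7 degrees, less where a joint would pass 70% of its speed; a pose out of reach is approached as far as the arm can. A call with a gripper value outside its range is refused whole. "fingers" is the closure, from -1 (fully open) to 1 (shut), so that 0 is half open, set as the call begins (left out, the last holds). The fingers move at their own pace and stop on an object; the grip force is fixed at half the most. Time passes only in rows, so rows that do not move let the fingers close. It gives the time, the measured TCP pose, the force and the opening at its end, in the units of the state.
- arm.read_state(): the state, without advancing time (a new reading comes with each control period).
- arm.get_image(name): name is "scene" or "top" or "wrist"; returns a dict with "image" (480x640x3 uint8, red, green, blue), "K" (3x3 intrinsics, pixels), "R" (3x3) and "t" (3): a world point X has camera coordinates R X + t. Camera axes: x right, y down, z forward; pixel columns grow to the right and rows downward; lengths in mm; the calibration is good to about 2 mm. A picture is of the moment at which its call begins. There is no depth.
- arm.job_done(): hands the job in, once; it reports no verdict.
The state is a dict: "clock": time; "joints": joint angles; "joint_vel": joint speeds; "joint_efforts": joint torques, N m; "position": TCP position; "ee_rot": TCP orientation; "contact_force": force on the tool from outside, world axes, zero at the start; "wrist_torque": the same for the moment, N m; "gripper_width": finger opening in mm.
Only numpy, scipy, OpenCV 4.12 (cv2) and the standard library are available. Lean on these libraries where they do the work, as an engineer would, in place of code of your own. Each camera call takes 0.05 s, during which the arm holds its last target.

## Task

Press the dispenser's plunger all the way down once and let it come back up, so that a single dish slides out onto the track. Then push that dish sideways along the track with your fingertips until it rests against the round stop post, and leave it lying there. Do not lift the dish, let no second dish come out, and leave everything else where it stands.

Things in the scene. Friction and masses are not known exactly. Their poses are not given: they have to be found in the camera images.
- dispenser: bench dispenser for small dishes, bolted down: clear upright magazine, grey housing with plunger behind it, dark grey metal track crossing in front. Origin: on the table under the magazine axis. x axis: from the magazine to the plunger (78 mm away); dishes come out towards -x. y axis: along the track. Yaw varies
- magazine (a point): on the magazine's axis at deck height, 8 mm above the table. The magazine is a clear square shaft, 44 mm inside, 52 x 60 mm over its corner posts, top 62 mm above the table, holding a stack of four dishes
- track_mid (a point): middle of the track, on its deck 8 mm above the table, 50 mm in front (-x) of the magazine axis; x and y axes as the dispenser's. The track is 320 mm long in y; its flat channel is 48 mm wide (x -24..24 mm) between rails rising 8 mm above the deck; the magazine's front wall is flush with the rear rail
- plunger_top (a point): centre of the top of the plunger's round black cap (34 mm across, 8 mm thick), 72 mm above the table when up, 42 mm when fully down; pressed straight down. The grey housing below it is 34 mm high, 82 x 60 mm
- plunger (a joint): how far the plunger is pressed, m: 0 up, 0.030 fully down (hard stop). A spring returns it: 2.5 N at the top, 5 N at the bottom, plus up to 2 N of friction and drag. It drives a pusher 1.7 times as far: only the full stroke brings the lowest dish wholly out, centre about 50 mm in front of the magazine axis; when it comes back up the next dish drops
- dish0_center (a point): centre of the lowest dish in the magazine, the one that will be ejected: a flat round white lidded dish, 40 mm across, 12 mm thick, about 14 g; centre 6 mm above the deck it lies on
- dish1_center (a point): centre of dish 2 from the bottom of the stack, same size; stays in the magazine
- dish2_center (a point): centre of dish 3 from the bottom of the stack, same size; stays in the magazine
- dish3_center (a point): centre of dish 4 from the bottom of the stack, same size; stays in the magazine
- stop_center (a point): point on the axis of the round steel stop post, 16 mm across, 26 mm high, fixed upright in mid channel at one end of the track, about 125 mm to one side of the magazine (either side); the point is 6 mm above the deck. A dish resting against it has its centre 28 mm from this point
- tubeblock: small square aluminium block with four capped tubes (38 x 36 mm, 43 mm high), standing loose on the track's other end, opposite the stop post; origin at the centre of its underside. Leave alone
- vial: bystander: small amber jar with white cap, 26 mm across, 50 mm high, standing near the plunger on the table; origin at the centre of its underside
- reagent: bystander: small bottle with black cap, 44 mm across, 70 mm high, near the plunger on its other side; origin at the centre of its underside
- spatula: bystander: flat steel spatula, about 125 mm long, 6 mm thick, lying on the table behind the dispenser; origin at the underside of its middle, x along it
- beaker: bystander: open glass beaker, 60 mm across, 75 mm high; origin at the centre of its underside
- tuberack: bystander: blue rack 120 x 75 mm, 50 mm high with tubes; origin at the centre of its underside
- pen: bystander: marker pen, about 140 mm long, 12 mm thick, lying; origin at the underside of its middle
There are look-alikes about, which are no part of the job. What is shaped like the part that bears dish3_center but orange is not meant.

How it is judged (in metres and radians):
On the way, in this order (a step that is already met when the one before it is completed fails the run):
1. the plunger is fully down and the lowest dish is out on the track in front of the magazine (value of joint plunger above 0.0275 m and x of dish0_center in the frame of dispenser below -0.043 m and y of dish0_center in the frame of dispenser between -0.015 and 0.015 m), for 0.05 s.
2. the plunger is back up, the dish still on the track (value of joint plunger below 0.003 m and x of dish0_center in the frame of dispenser below -0.04 m), for 0.1 s.
At the end, for the whole second after the job is handed in: The first dish lies flat and still in the track's channel, centre within 35 mm of the stop post's axis (28 mm when touching, so a gap of at most 7 mm); the plunger is up; the other three dishes are in the magazine within 8 mm of its axis (all of step 2 and horizontal distance between dish0_center and stop_center below 0.035 m and z of dish0_center in the frame of dispenser between 0.01 and 0.018 m and angle between dish0_center's own z axis and vertical below 0.12 rad and x of dish0_center in the frame of dispenser above -0.06 m and horizontal distance between each of dish1_center, dish2_center, dish3_center and dispenser below 0.008 m and linear speed of dish0 below 0.02 m/s).
It fails at once if a second dish starts out of the magazine (plunger pressed again) (x of any of dish1_center, dish2_center, dish3_center in the frame of dispenser below -0.009 m).
It fails at once if the dish is lifted (more than 12 mm off the deck) or tipped up (z of dish0_center in the frame of dispenser above 0.026 m or angle between dish0_center's own z axis and vertical above 0.6 rad).
It fails at once if another dish is lifted out of the magazine (z of dish1_center in the frame of dispenser above 0.04 m or z of dish2_center in the frame of dispenser above 0.052 m or z of dish3_center in the frame of dispenser above 0.064 m).
It fails at once if the tube block is moved more than 15 mm (distance of tubeblock from where it was at the start of the episode above 0.015 m).
It fails at once if a bystander is moved more than 20 mm or tipped (distance of any of vial, reagent, spatula, beaker, tuberack, pen from where it was at the start of the episode above 0.02 m or angle between any of vial, reagent, beaker, tuberack, tubeblock's own z axis and vertical above 0.5 rad).
It also fails if it takes over 48 s, if anything falls off the work surface, if the arm or the gripper's body presses on something with over 40 N, if the wrist force passes 120 N, or if a joint passes its speed limit or range.

## Working session

There is one attempt and no reset: what is moved stays moved. The work goes in short steps, Python scripts to look and compute and a tool call to move; the robot and the scene stay as the last step left them, time stands still between calls to the robot, and variables do not carry over. Pictures are saved under pics/ and viewed, and the job is handed in when it is done.

Besides the shell and the picture viewer there is one more tool, called after "Call:" in YAML: its name, and indented under it one key for each argument. drive_tool: Moves the arm, as the interface text tells. Its arguments: {"type":"object","properties":{"plan":{"type":"array"},"fingers":{"type":"number"}},"required":["plan"]}

```bash
mkdir -p pics; ls
python3 - <<'E'
from bench import arm
import cv2,pickle
s=arm.read_state();print(s)
for n in("scene","top","wrist"):
    d=arm.get_image(n);pickle.dump(d,open(f"pics/{n}0.pkl","wb"))
    cv2.imwrite(f"pics/{n}0.png",d["image"][:,:,::-1]);print(n,d["K"],d["R"],d["t"])
E
```

```text
pics
{'clock': 0.0, 'joints': array([-9.10423223e-01,  3.85550825e-01,  6.63346068e-03, -4.87703148e-04,
       -1.19399481e+00, -2.58613666e-01]), 'joint_vel': array([ 0.00237716, -0.00141654,  0.00042242, -0.00065952, -0.00024103,
       -0.00159988]), 'joint_efforts': array([ 9.16740973e-04, -3.92284155e+01,  1.88398057e+01,  4.18612316e+00,
       -4.66149111e-03,  9.91766370e-06]), 'position': array([ 244.2197338 , -574.73994728,  255.22964542]), 'ee_rot': array([-1.99443164e-01,  9.79908799e-01,  1.04871197e-03, -2.66042822e-04]), 'contact_force': array([-0.14907889,  0.38748082,  0.12103754]), 'wrist_torque': array([-0.03848506, -0.03345252,  0.01557611]), 'gripper_width': 85.54500471694979}
scene [[454.00645127   0.         311.47788715]
 [  0.         454.00645127 244.19238215]
 [  0.           0.           1.        ]] [[ 0.20418473  0.97891975  0.00497123]
 [ 0.71433897 -0.14552193 -0.68450216]
 [-0.66934926  0.14331604 -0.72899388]] [ -96.40771219 -316.02484245 1304.57586018]
top [[468.96991078   0.         312.09258974]
 [  0.         468.96991078 237.61936514]
 [  0.           0.           1.        ]] [[ 0.02251891 -0.99974346 -0.00243302]
 [-0.99325108 -0.02209558 -0.11385994]
 [ 0.11377697  0.0049806  -0.99349383]] [  10.6778975   499.30033117 1275.84002676]
wrist [[385.53792458   0.         322.50864507]
 [  0.         385.53792458 234.17629371]
 [  0.           0.           1.        ]] [[-0.39127087  0.92027304  0.00215467]
 [ 0.8744213   0.37104429  0.31259162]
 [ 0.28687016  0.12419208 -0.94988517]] [623.67260231 -41.10521664 379.4070207 ]
```

View pics/scene0.png

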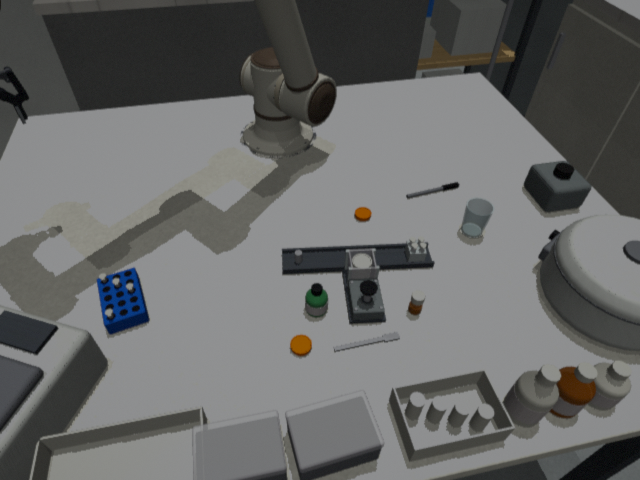

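View pics/top0.png

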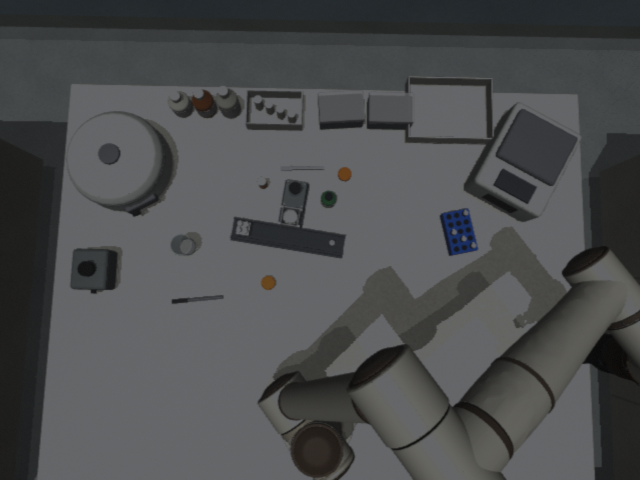

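View pics/wrist0.png

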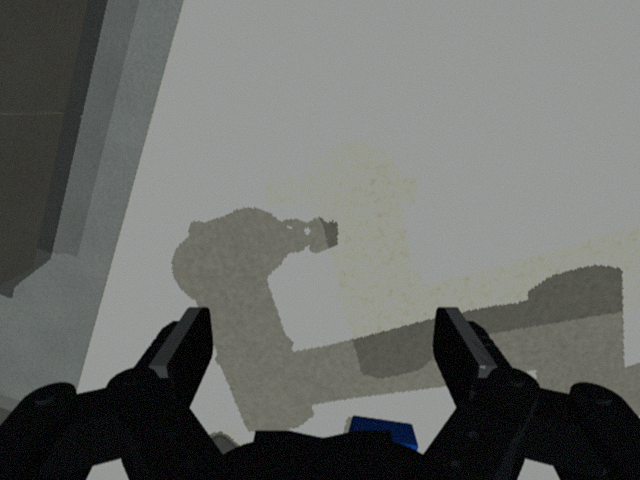

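The top view shows the black plunger cap at (295,187), the magazine with its white dish at (291,216), the stop post at (332,243) and the tube block at (243,228). The orange discs at (345,174) and (268,283) are look-alikes, as are the grey box with a black knob at (88,268) and the white-capped items at the back. I choose the white stack in the clear magazine, and I'll check it in a close crop.

Run:
```python
import cv2,numpy as np
a=cv2.imread("pics/top0.png")[145:275,215:375]
b=cv2.imread("pics/scene0.png")[225:345,270:445]
f=lambda i,w,h:cv2.convertScaleAbs(cv2.resize(i,(w,h),interpolation=cv2.INTER_CUBIC),alpha=1.5)
cv2.imwrite("pics/topc.png",f(a,738,600)); cv2.imwrite("pics/scenec.png",f(b,800,549))
```

```text
(no output)
```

View pics/topc.png

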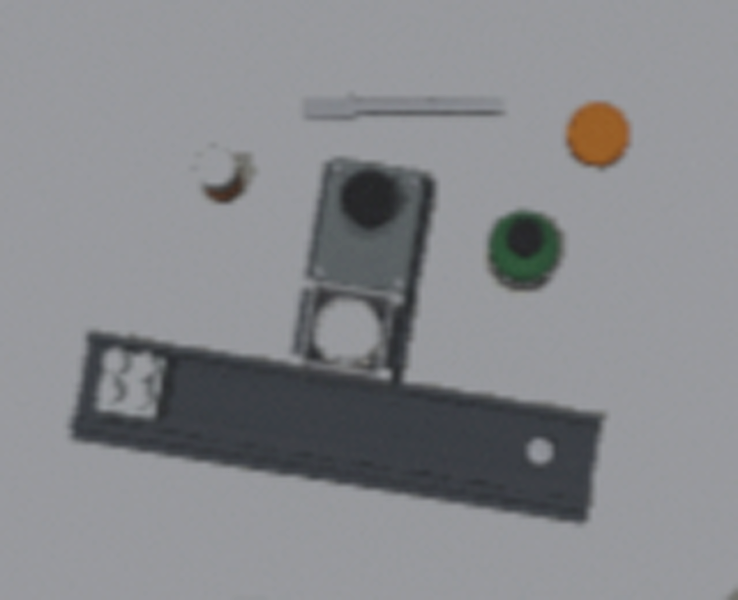

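View pics/scenec.png

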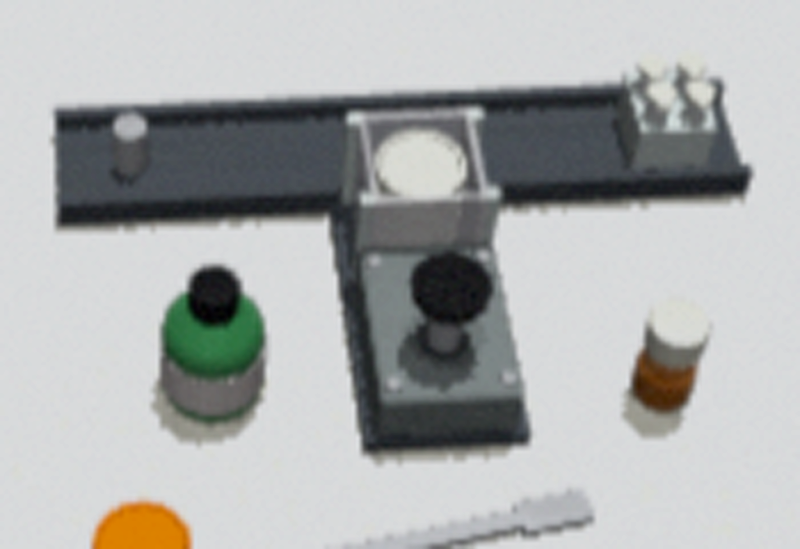

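The crop confirms the white dish stack in the magazine. The plunger cap is at (371,198), the dish at (348,330), the stop post at (540,450) and the tube block at (130,383) in the top crop. Next I work out positions from both views.

```bash
cat > h.py <<'E'
import numpy as np,pickle,cv2
def ray(d,u,v,z):
    c=-d["R"].T@d["t"]; r=d["R"].T@np.linalg.inv(d["K"])@np.array([u,v,1.]); return (c+r*(z-c[2])/r[2])
E
python3 - <<'E'
from h import *
np.set_printoptions(precision=1,suppress=True)
T=pickle.load(open("pics/top0.pkl","rb"));S=pickle.load(open("pics/scene0.pkl","rb"))
t=lambda x,y,z:ray(T,215+(x+.5)/4.6125-.5,145+(y+.5)/4.615-.5,z)
s=lambda x,y,z:ray(S,270+(x+.5)/4.571-.5,225+(y+.5)/4.575-.5,z)
print("cap",t(371,198,72),s(451,285,72));print("dish",t(348,330,56),s(421,163,56))
print("stop",t(540,450,34),s(130,122,34))
C=[t(90,333,16),t(604,414,16),t(585,520,16),t(72,438,16)]
print(*C,np.mean(C,0)); 
C2=[s(55,108,16),s(57,208,16),s(750,170,16),s(718,82,16)];print(*C2,np.mean(C2,0))
for c in (C,):
  a=c[1]-c[0];b=c[2]-c[3];print(np.arctan2(a[1],a[0]),np.arctan2(b[1],b[0]))
print("vial",t(216,166,50),s(678,330,50),"reag",t(526,237,70),s(213,290,70))
print("block",t(130,383,45))
E
```

```text
cap [630.2  71.1  72. ] [636.3  72.3  72. ]
dish [553.7  83.3  56. ] [557.8  83.9  56. ]
stop [487.  -32.6  34. ] [489.1 -32.3  34. ]
[554.7 243.4  16. ] [511.8 -71.9  16. ] [446.9 -61.3  16. ] [489.9 251.7  16. ] [500.8  90.5  16. ]
[457.1 -62.6  16. ] [517.9 -71.5  16. ] [559.1 244.   16. ] [503.7 250.4  16. ] [509.4  90.1  16. ]
-1.7061404023700455 -1.707337012809986
vial [652.6 165.8  50. ] [661.2 163.7  50. ] reag [609.2 -20.8  70. ] [618.  -21.9  70. ]
block [520.6 213.2  45. ]
```

Call:
drive_tool:
  plan:
    - [[0,0,0],10.4]
    - [[0,0,0],10.4]
    - [[0,0,0],10.4]
    - [[-0.02,0.048,0],0]
    - [[-0.02,0.048,0],0]
    - [[-0.02,0.048,0],0]
    - [[-0.02,0.048,0],0]
    - [[-0.02,0.048,0],0]
    - [[-0.02,0.048,0],0]
    - [[-0.02,0.048,0],0]
    - [[-0.02,0.048,0],0]
    - [[0,0,0],0]
  fingers: 1

```text
clock: 1.65
position: [458.8, -215.3, 256.2]
ee_rot: [0.069, 0.998, 0.0, 0.0]
contact_force: [0.5, -0.1, 0.0]
gripper_width: -0.2
```

Call:
drive_tool:
  plan:
    - [[-0.019,0.044,0],0]
    - [[-0.019,0.044,0],0]
    - [[-0.019,0.044,0],0]
    - [[-0.019,0.044,0],0]
    - [[-0.019,0.044,0],0]
    - [[-0.019,0.044,0],0]
    - [[-0.018,0.044,0],0]
    - [[0,0,0.04],0]
    - [[0,0,0],0]
    - [[0,0,0],0]

```text
clock: 2.9
position: [632.3, 67.3, 217.4]
ee_rot: [0.072, 0.997, -0.0, 0.001]
contact_force: [0.5, 0.1, 0.5]
gripper_width: 0.1
```

```bash
cat > snap.py <<'E'
import sys
from h import *
from bench import arm
s=arm.read_state();print(s["clock"],s["position"],s["ee_rot"],s["contact_force"])
for n in sys.argv[2:]:
    d=arm.get_image(n);pickle.dump(d,open(f"pics/{n}{sys.argv[1]}.pkl","wb"))
    cv2.imwrite(f"pics/{n}{sys.argv[1]}.png",d["image"][:,:,::-1])
E
python3 snap.py 1 wrist scene
```

```text
2.9 [632.3456679   67.26307503 217.39182982] [ 7.16529663e-02  9.97429424e-01 -2.43930492e-04  5.80809320e-04] [0.45781384 0.07928354 0.5321134 ]
```

View pics/wrist1.png

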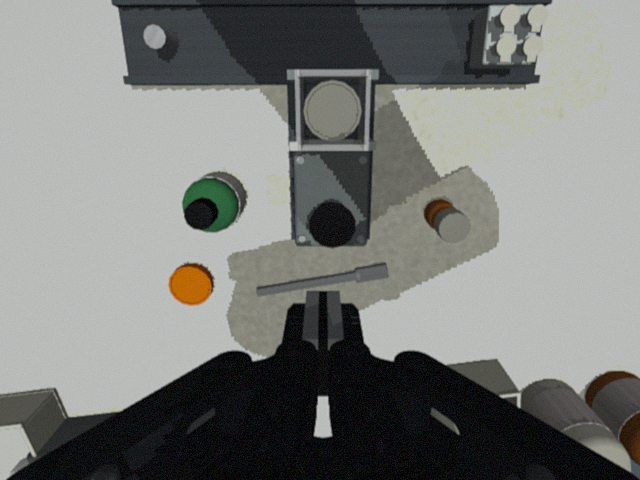

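View pics/scene1.png

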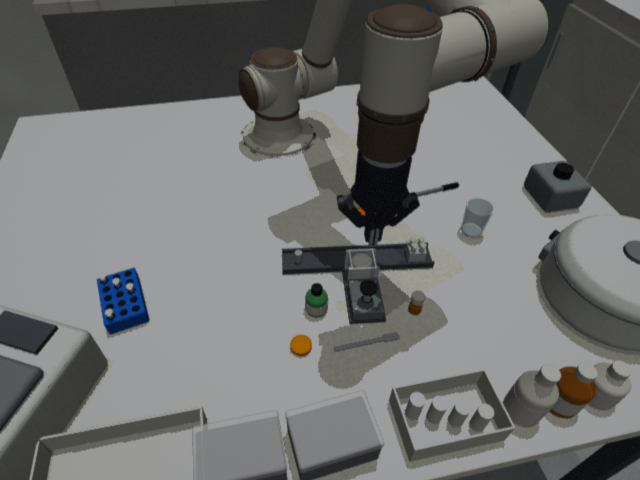

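The wrist view shows the cap at (332,223), the dish stack at (332,110), the stop post at (154,37) and the tube block at (512,33). The track runs level across the image, so the yaw is right.

Run:
```python
from h import *
np.set_printoptions(precision=1,suppress=True)
W=pickle.load(open("pics/wrist1.pkl","rb"))
im=W["image"]; g=im.max(2)[190:250,300:368]; m=(g<30).astype(np.uint8)
c,_=cv2.findContours(m,0,2);c=max(c,key=cv2.contourArea);print(cv2.minEnclosingCircle(c))
(u,v),r=cv2.minEnclosingCircle(c)
print("cap",ray(W,300+u,190+v,72),"dish",ray(W,332,110,56),"stop",ray(W,154,35,34))
for p in((128,82),(538,82),(293,72),(374,72)):print(ray(W,*p,16 if p[1]>80 else 62))
```

```text
((32.14706039428711, 34.264705657958984), 23.148670196533203)
cap [632.7  74.8  72. ] dish [556.4  85.4  56. ] stop [489.4 -30.6  34. ]
[514.2 -66.   16. ]
[559.1 245.7  16. ]
[529.4  63.3  62. ]
[536.9 115.6  62. ]
```

Call:
drive_tool:
  plan:
    - [[0,0.005,0.03],0]
    - [[0,0,0.03],0]
    - [[0,0,0.03],0]
    - [[0,0,0.015],0]
    - [[0,0,0],0]
    - [[0,0,0],0]

```text
clock: 3.75
position: [633.7, 73.3, 113.1]
ee_rot: [0.071, 0.997, 0.0, 0.001]
contact_force: [0.7, 1.0, 0.6]
gripper_width: -0.3
```

```bash
python3 snap.py 2 wrist scene; python3 -c "
import cv2
b=cv2.imread('pics/scene2.png')[170:350,270:470]
cv2.imwrite('pics/scene2c.png',cv2.resize(b,(660,594),interpolation=2))"
```

```text
3.75 [633.68506039  73.29909235 113.05819923] [7.12264117e-02 9.97458971e-01 4.30512348e-04 1.48787733e-03] [0.73844751 1.01125949 0.64676136]
```

View pics/scene2c.png

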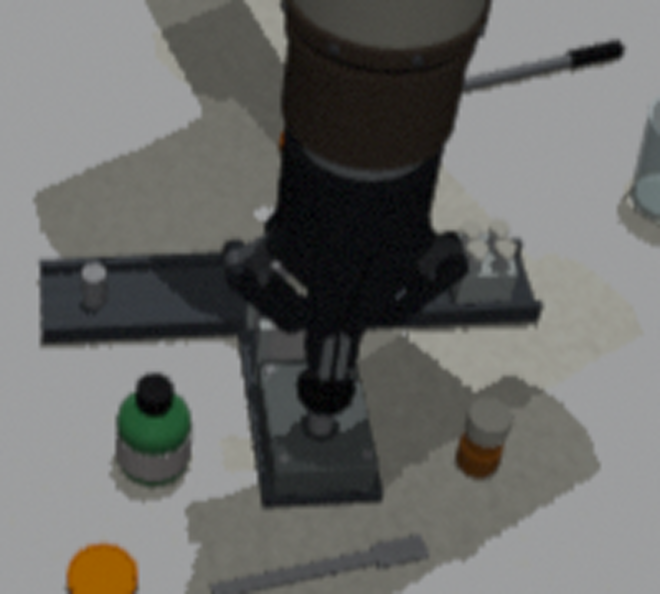

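View pics/wrist2.png

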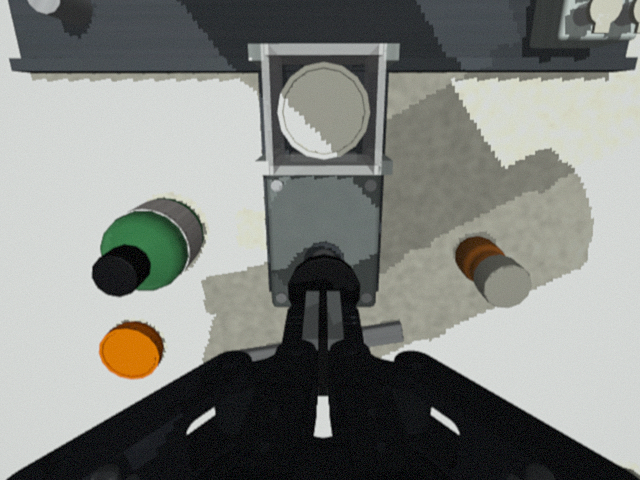

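The tips are over the cap at about (323,285) in the wrist view, with all neighbours clear. Now I press in small steps.

Call:
drive_tool:
  plan:
    - [[0,0,0.007],0]
    - [[0,0,0.006],0]
    - [[0,0,0.005],0]
    - [[0,0,0.005],0]
    - [[0,0,0.005],0]
    - [[0,0,0.005],0]
    - [[0,0,0.005],0]
    - [[0,0,0.004],0]
    - [[0,0,0.002],0]
    - [[0,0,0],0]

```text
clock: 5.1
position: [632.5, 73.2, 67.2]
ee_rot: [0.071, 0.997, -0.0, -0.0]
contact_force: [-2.1, 0.8, 4.2]
gripper_width: -0.1
```

Call:
drive_tool:
  plan:
    - [[0,0,0.0015],0]
    - [[0,0,0.0015],0]
    - [[0,0,0],0]
    - [[0,0,0],0]

```text
clock: 5.6
position: [632.6, 73.2, 67.0]
ee_rot: [0.071, 0.997, -0.0, 0.0]
contact_force: [-6.5, 0.8, 16.3]
gripper_width: 0.3
```

```bash
python3 snap.py 3 wrist scene
```

```text
5.6 [632.61987021  73.17204224  66.98149804] [ 7.08572009e-02  9.97486394e-01 -2.15296835e-04  3.23813542e-04] [-6.46040581  0.75772652 16.34114598]
```

View pics/wrist3.png

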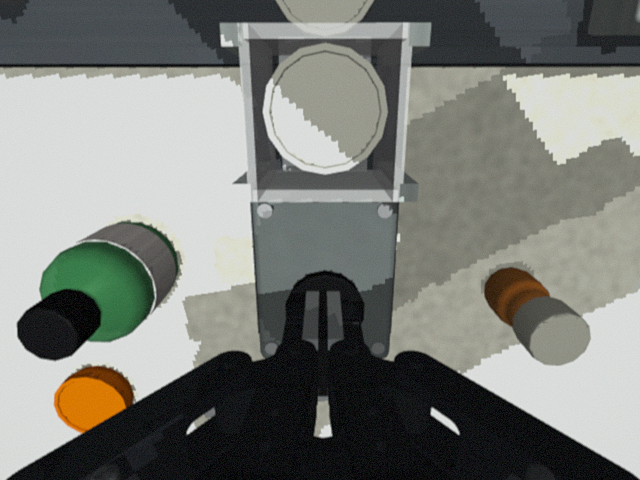

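Hard stop reached (16 N), and the dish is out at (323,5), clear of the magazine. Now I let the plunger up smoothly.

Call:
drive_tool:
  plan:
    - [[0,0,-0.007],0]
    - [[0,0,-0.008],0]
    - [[0,0,-0.01],0]
    - [[0,0,-0.01],0]
    - [[0,0,-0.015],0]
    - [[0,0,-0.03],0]
    - [[0,0,-0.04],0]
    - [[0,0,-0.03],0]
    - [[0,0,0],0]
    - [[0,0,0],0]

```text
clock: 6.95
position: [632.1, 73.1, 213.9]
ee_rot: [0.071, 0.997, 0.0, -0.0]
contact_force: [-0.0, -0.0, -0.9]
gripper_width: 0.1
```

```bash
python3 snap.py 4 wrist scene; python3 -c "
import cv2
b=cv2.imread('pics/scene4.png')[200:350,270:470]
cv2.imwrite('pics/scene4c.png',cv2.resize(b,(800,600),interpolation=2))"
```

```text
6.95 [632.1354571   73.11849448 213.85374359] [ 7.14512766e-02  9.97443974e-01  7.31662921e-05 -4.78022978e-04] [-0.04527892 -0.00735239 -0.90292184]
```

View pics/wrist4.png

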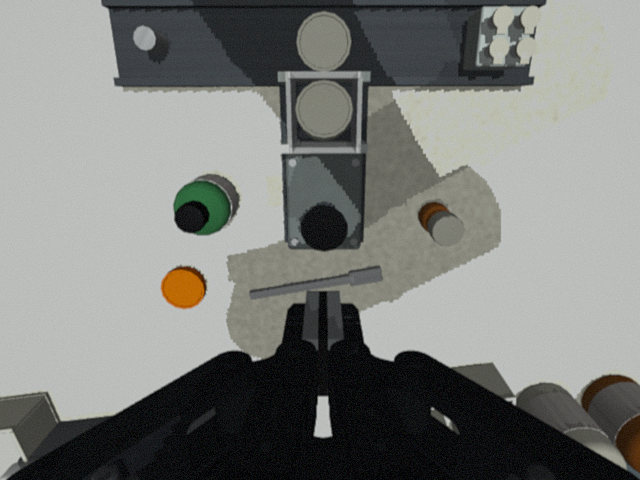

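View pics/scene4c.png

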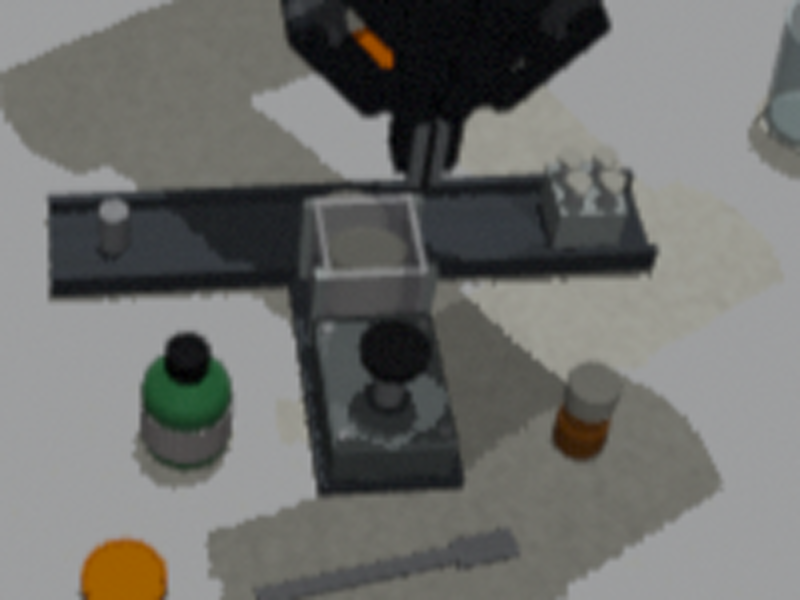

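The plunger is back up, with its cap at (325,227). One dish is on the track at (323,42), and the stack is still in the magazine. I measure for the push.

Run:
```python
from h import *
np.set_printoptions(precision=1,suppress=True)
W=pickle.load(open("pics/wrist4.pkl","rb"))
tcp=np.array([632.1,73.1,0]); ty=np.array([.143,.99,0]); tx=np.array([-.99,.143,0])
for n,p,z in(("dish",(323,42),20),("stop",(144,38),34),("stack",(324,109),44),("blockface",(466,68),8),("cap",(325,227),72),("rail0",(300,7),16),("rail1",(300,82),16)):
    P=ray(W,*p,z);d=P-tcp;print(n,P,"tool x,y from tcp",d@tx,d@ty)
```

```text
dish [508.5  92.   20. ] tool x,y from tcp 125.0799002073738 1.0246324058029082
stop [490.4 -30.8  34. ] tool x,y from tcp 125.4443733264445 -123.17149662400423
stack [554.5  86.1  44. ] tool x,y from tcp 78.71982692691655 1.7520781912527745
blockface [540.4 198.9   8. ] tool x,y from tcp 108.77766693282925 111.38570917931813
cap [632.4  75.6  72. ] tool x,y from tcp 0.07128050583766404 2.499992449419432
rail0 [483.   78.9  16. ] tool x,y from tcp 148.4351326874083 -15.547633603544968
rail1 [532.6  70.9  16. ] tool x,y from tcp 98.14536567344751 -16.425551085501123
```

Call:
drive_tool:
  plan:
    - [[0.042,0.018,0],0]
    - [[0.042,0.018,0],0]
    - [[0.042,0.018,0],0]
    - [[0,0,0.035],0]
    - [[0,0,0.035],0]
    - [[0,0,0.035],0]
    - [[0,0,0.02],0]
    - [[0,0,0.015],0]
    - [[0,0,0],0]
    - [[0,0,0],0]

```text
clock: 8.3
position: [516.1, 144.8, 74.9]
ee_rot: [0.071, 0.997, 0.0, 0.001]
contact_force: [0.5, 0.1, -0.3]
gripper_width: -0.1
```

```bash
python3 snap.py 5 wrist scene; python3 -c "
import cv2
b=cv2.imread('pics/scene5.png')[150:300,270:470]
cv2.imwrite('pics/scene5c.png',cv2.resize(b,(800,600),interpolation=2))"
```

```text
8.3 [516.12842282 144.80260425  74.91737903] [7.11852322e-02 9.97462914e-01 2.76484513e-04 5.66981756e-04] [ 0.52178773  0.12671716 -0.33586298]
```

View pics/wrist5.png

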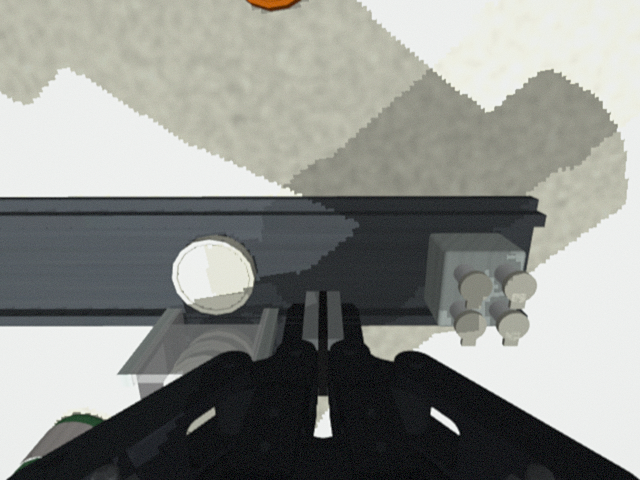

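View pics/scene5c.png

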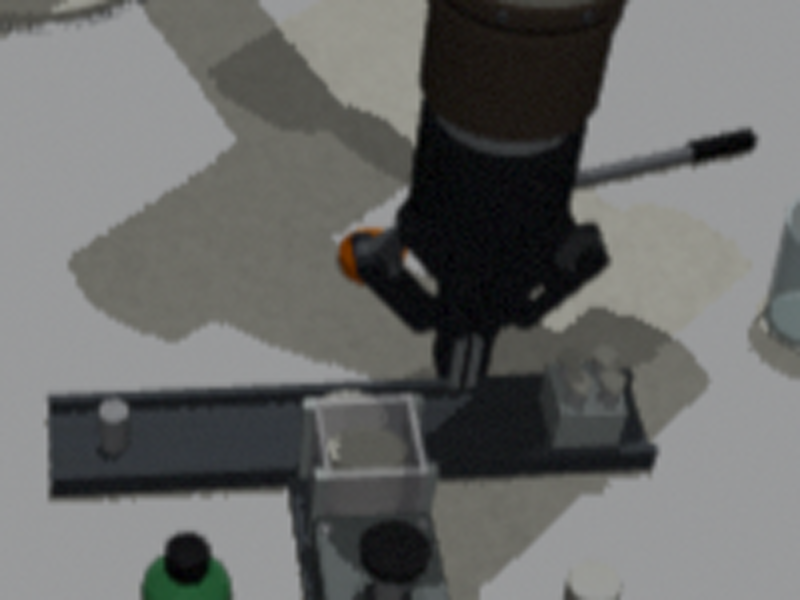

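The dish is at (213,275), the fingertips at (323,293), the tube block's near face at u≈428 and the orange decoy at (272,3). I compute the lateral centring.

Run:
```python
from h import *
np.set_printoptions(precision=1,suppress=True)
W=pickle.load(open("pics/wrist5.pkl","rb"))
tcp=np.array([516.1,144.8,0]); ty=np.array([.143,.99,0]); tx=np.array([-.99,.143,0])
for n,p,z in(("dish",(213,273),20),("blockface",(428,310),8),("rail front outer",(400,197),16),("rail front inner",(400,212),16),("rear in",(400,311),16),("rear out",(400,325),16)):
    P=ray(W,*p,z);d=P-tcp;print(n,P,d@tx,d@ty)
W=pickle.load(open("pics/wrist5.pkl","rb"))
cv2.imwrite("pics/w5c.png",cv2.convertScaleAbs(cv2.resize(W["image"][180:350,340:560,::-1],None,fx=3.5,fy=3.5),alpha=2))
```

```text
dish [505.3  93.6  20. ] 3.3590130639456053 -52.277948136227145
blockface [547.5 198.2   8. ] -23.483988905201098 57.34306541576112
rail front outer [481.6 186.9  16. ] 40.12286379187677 36.70340184991005
rail front inner [488.8 186.3  16. ] 32.9227067562071 37.16702069795608
rear in [541.3 182.1  16. ] -19.567728655472468 40.54688520347161
rear out [549.4 181.5  16. ] -27.770050115991275 41.07503352134719
```

View pics/w5c.png

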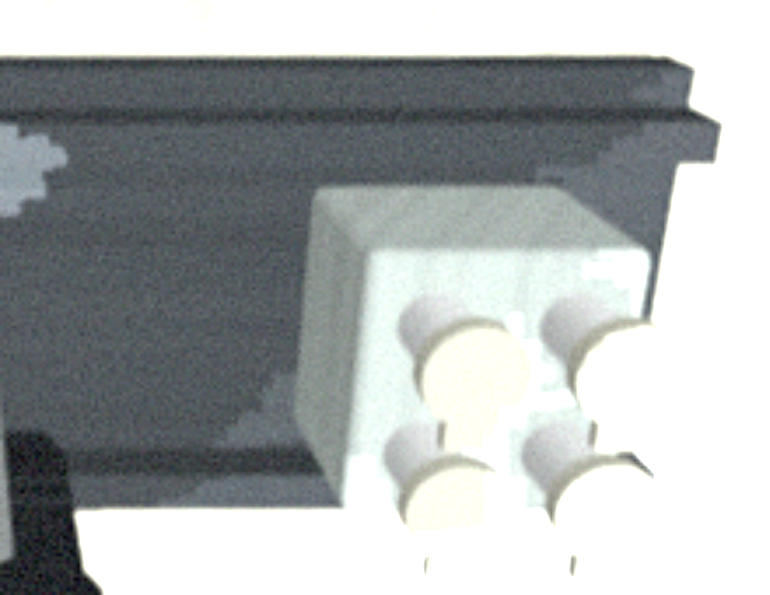

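Call:
drive_tool:
  plan:
    - [[0.004,0,0.015],0]
    - [[0,0,0.01],0]
    - [[0,0,0.006],0]
    - [[0,0,0.004],0]
    - [[0,0,0.003],0]
    - [[0,0,0],0]
    - [[0,0,0],0]

```text
clock: 9.28
position: [511.8, 145.2, 36.5]
ee_rot: [0.071, 0.997, 0.0, 0.0]
contact_force: [-0.1, -0.1, 0.3]
gripper_width: -0.1
```

```bash
python3 snap.py 6 wrist scene; python3 -c "
import cv2
b=cv2.imread('pics/scene6.png')[150:300,270:470]
cv2.imwrite('pics/scene6c.png',cv2.resize(b,(800,600),interpolation=2))"
```

```text
9.275 [511.78329089 145.20580469  36.50074539] [7.12798495e-02 9.97456334e-01 1.08917948e-04 1.80446768e-04] [-0.09220164 -0.14933556  0.27777581]
```

View pics/wrist6.png

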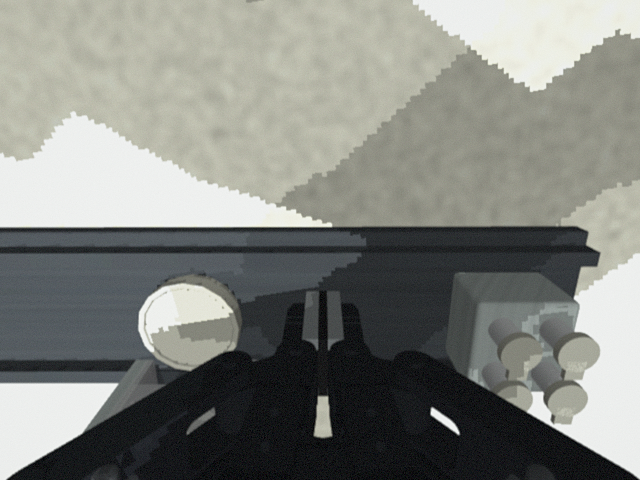

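View pics/scene6c.png

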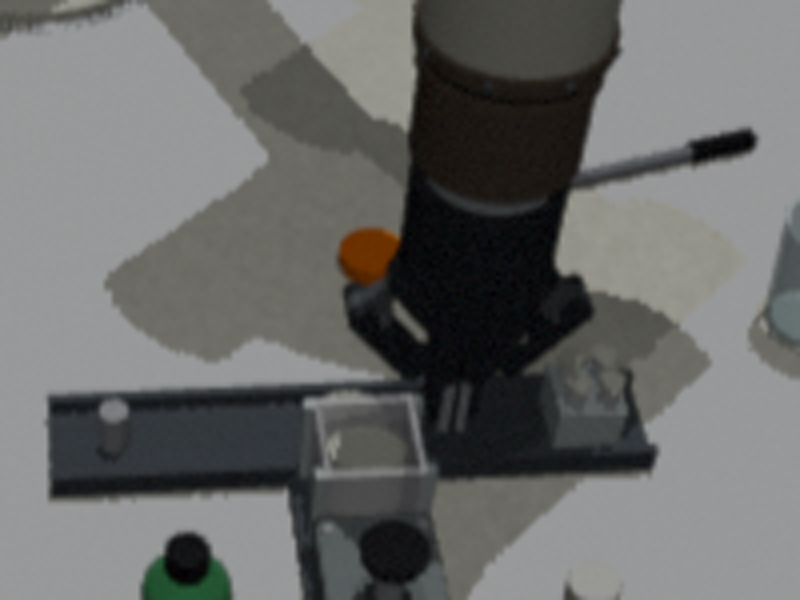

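The tips are in the channel, at about (323,293), between the rails and clear of the dish and the tube block. Now I push toward the stop.

Call:
drive_tool:
  plan:
    - [[0,-0.006,0],0]
    - [[0,-0.006,0],0]
    - [[0,-0.006,0],0]
    - [[0,-0.008,0],0]
    - [[0,-0.008,0],0]
    - [[0,-0.009,0],0]
    - [[0,-0.009,0],0]
    - [[0,-0.009,0],0]
    - [[0,-0.009,0],0]
    - [[0,-0.008,0],0]
    - [[0,-0.006,0],0]
    - [[0,0,0],0]

```text
clock: 10.88
position: [499.5, 61.5, 36.3]
ee_rot: [0.072, 0.997, -0.0, -0.0]
contact_force: [-0.2, 0.3, -0.4]
gripper_width: 0.0
```

```bash
python3 snap.py 7 wrist scene top; python3 -c "
import cv2
b=cv2.imread('pics/scene7.png')[150:300,270:470]
cv2.imwrite('pics/scene7c.png',cv2.resize(b,(800,600),interpolation=2))"
```

```text
10.875 [499.54574875  61.53457673  36.29586528] [ 7.16239338e-02  9.97431702e-01 -4.86405210e-05 -1.00216951e-04] [-0.16289428  0.31821453 -0.38556932]
```

View pics/wrist7.png

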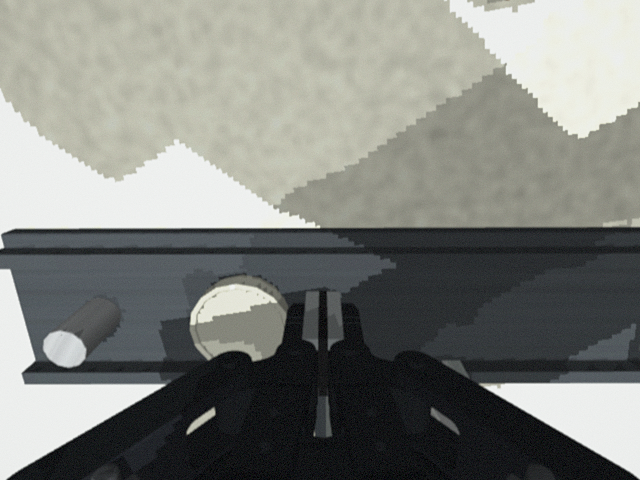

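View pics/scene7c.png

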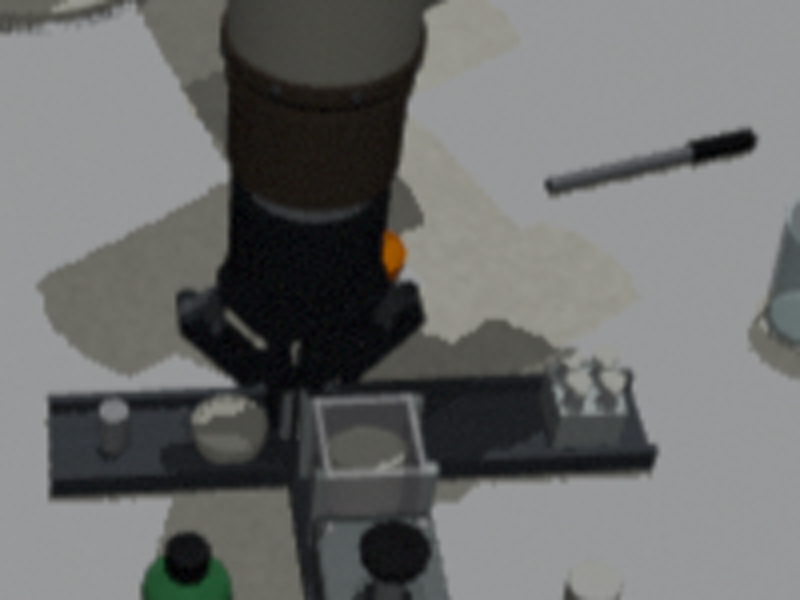

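The dish at (240,322) moves flat with the fingers, and the stop post's top is at (65,349). I compute the remaining gap.

Run:
```python
from h import *
W=pickle.load(open("pics/wrist7.pkl","rb"));S=pickle.load(open("pics/scene7.pkl","rb"))
ty=np.array([.143,.99,0])
a=ray(W,240,323,20);b=ray(W,65,349,34);print(a,b,(a-b)@ty-28)
f=lambda x,y,z:ray(S,270+x/4-.4,150+y/4-.4,z)
a=f(228,425,20);b=f(114,408,34);print(a,b,(a-b)@ty-28)
```

```text
[495.73978657  30.08803297  20.        ] [489.31566493 -29.87840822  34.        ] 32.28542616954194
[501.38745963  26.40432581  20.        ] [490.01370744 -32.40692973  34.        ] 31.849589543386372
```

Gap about 32 mm. I push 28 mm, then creep.

Call:
drive_tool:
  plan:
    - [[0,-0.005,0],0]
    - [[0,-0.006,0],0]
    - [[0,-0.006,0],0]
    - [[0,-0.005,0],0]
    - [[0,-0.003,0],0]
    - [[0,-0.002,0],0]
    - [[0,-0.001,0],0]
    - [[0,0,0],0]

```text
clock: 12.02
position: [495.7, 34.3, 36.3]
ee_rot: [0.071, 0.997, -0.0, -0.0]
contact_force: [-0.1, 0.4, 0.3]
gripper_width: -0.1
```

Call:
drive_tool:
  plan:
    - [[0,-0.001,0],0]
    - [[0,-0.001,0],0]
    - [[0,-0.001,0],0]
    - [[0,0,0],0]

```text
clock: 12.52
position: [495.2, 31.2, 36.3]
ee_rot: [0.071, 0.997, -0.0, -0.0]
contact_force: [-0.1, -0.2, 0.1]
gripper_width: -0.1
```

```bash
python3 snap.py 8 wrist scene; python3 -c "
import cv2
b=cv2.imread('pics/scene8.png')[150:300,270:470]
cv2.imwrite('pics/scene8c.png',cv2.resize(b,(800,600),interpolation=2))"
```

```text
12.525 [495.22651865  31.20921643  36.30219332] [ 7.13692829e-02  9.97449960e-01 -1.45284404e-05 -4.06520874e-05] [-0.14091977 -0.16157456  0.073546  ]
```

View pics/wrist8.png

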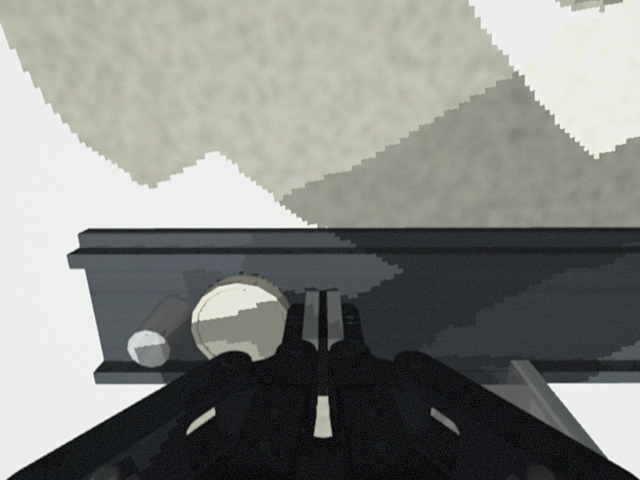

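View pics/scene8c.png

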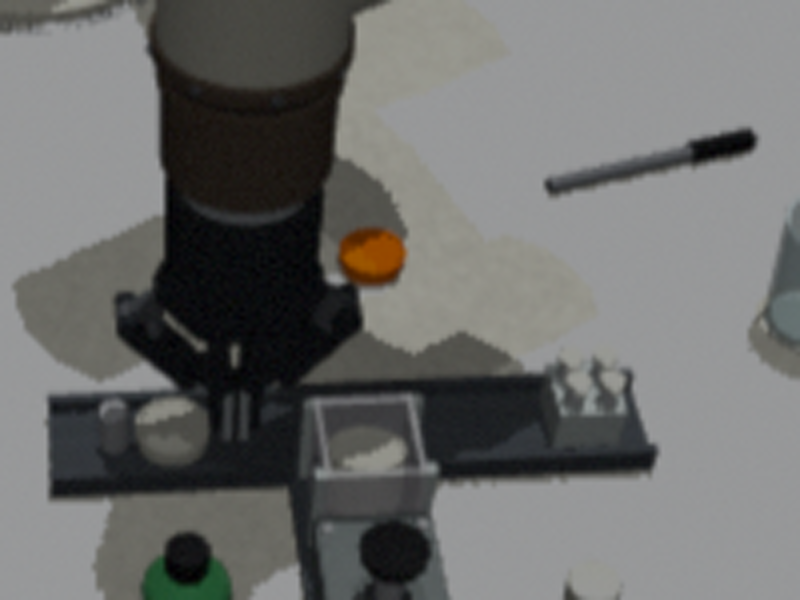

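The dish at (241,320) is nearly on the post, whose top is at (149,348). No contact force yet, so I creep a little further.

Call:
drive_tool:
  plan:
    - [[0,-0.0005,0],0]
    - [[0,-0.0005,0],0]
    - [[0,-0.0005,0],0]
    - [[0,0,0],0]

```text
clock: 13.12
position: [495.1, 29.8, 36.3]
ee_rot: [0.071, 0.997, -0.0, 0.0]
contact_force: [-0.1, -0.3, 0.4]
gripper_width: 0.1
```

```bash
python3 snap.py 9 wrist
python3 - <<'E'
from h import *
W=pickle.load(open("pics/wrist9.pkl","rb"))
cv2.imwrite("pics/w9c.png",cv2.convertScaleAbs(cv2.resize(W["image"][250:390,90:290,::-1],None,fx=4,fy=4),alpha=1.5))
E
```

```text
13.125 [495.05529548  29.75717573  36.32886312] [ 7.13440593e-02  9.97451766e-01 -7.25692477e-07  1.04903346e-05] [-0.07160858 -0.32074093  0.42893873]
```

View pics/w9c.png

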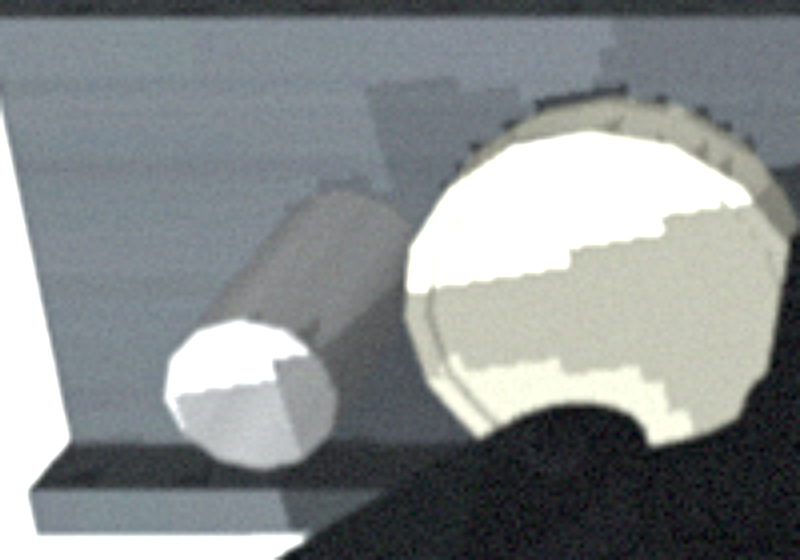

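About 2 mm of gap is left, between the dish edge at (405,290) and the post edge near (380,305) in the crop. I keep creeping.

Call:
drive_tool:
  plan:
    - [[0,-0.0005,0],0]
    - [[0,-0.0005,0],0]
    - [[0,-0.0005,0],0]
    - [[0,-0.0005,0],0]
    - [[0,0,0],0]

```text
clock: 13.8
position: [494.8, 27.8, 36.3]
ee_rot: [0.071, 0.997, -0.0, -0.0]
contact_force: [-0.3, 0.2, -0.5]
gripper_width: 0.2
```

```bash
python3 snap.py 10 wrist
python3 - <<'E'
from h import *
W=pickle.load(open("pics/wrist10.pkl","rb"))
cv2.imwrite("pics/w10c.png",cv2.convertScaleAbs(cv2.resize(W["image"][250:390,90:290,::-1],None,fx=4,fy=4),alpha=1.5))
E
```

```text
13.8 [494.75143523  27.78666386  36.30524821] [ 7.13202102e-02  9.97453471e-01 -6.41150024e-06 -1.31502470e-05] [-0.2592337   0.22546874 -0.52090168]
```

View pics/w10c.png

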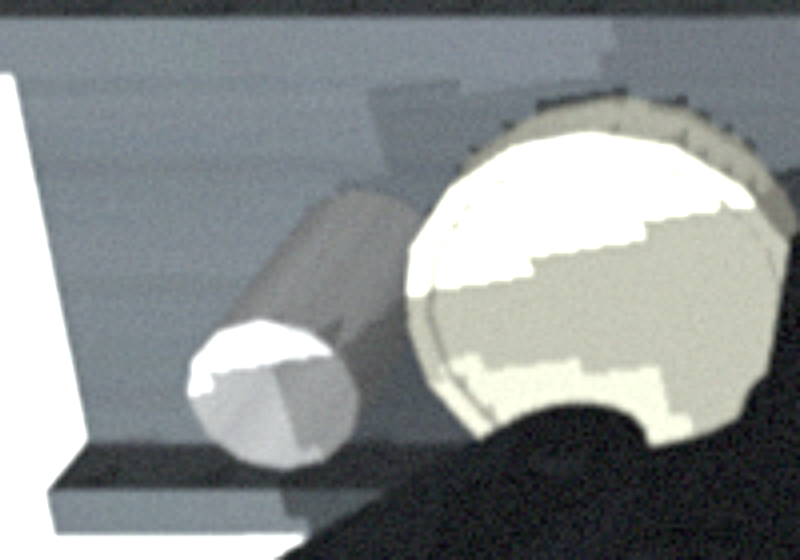

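Call:
drive_tool:
  plan:
    - [[0,-0.0005,0],0]
    - [[0,-0.0004,0],0]
    - [[0,0,0],0]

```text
clock: 14.22
position: [495.1, 27.2, 36.5]
ee_rot: [0.071, 0.997, 0.0, 0.0]
contact_force: [0.2, 1.6, 0.0]
gripper_width: 0.2
```

Call:
drive_tool:
  plan:
    - [[0,-0.0004,0],0]
    - [[0,0,0],0]

```text
clock: 14.48
position: [495.1, 27.0, 36.5]
ee_rot: [0.071, 0.997, 0.0, 0.001]
contact_force: [1.1, 3.7, 0.7]
gripper_width: -0.1
```

Contact: a 3.7 N reaction from the post. I back off along the track, then rise.

Call:
drive_tool:
  plan:
    - [[0,0.002,0],0]
    - [[0,0.006,0],0]
    - [[0,0.008,0],0]
    - [[0,0,-0.02],0]
    - [[0,0,-0.04],0]
    - [[0,0,-0.05],0]
    - [[0,0,-0.05],0]
    - [[-0.03,0,0],0]
    - [[-0.04,0,0],0]
    - [[0,0,0],0]
    - [[0,0,0],0]

```text
clock: 15.85
position: [565.3, 32.4, 195.6]
ee_rot: [0.071, 0.997, -0.0, -0.001]
contact_force: [0.0, 0.4, -0.6]
gripper_width: 0.0
```

```bash
python3 snap.py 11 wrist scene top
python3 - <<'E'
from h import *
W=pickle.load(open("pics/wrist11.pkl","rb"));S=pickle.load(open("pics/scene11.pkl","rb"))
cv2.imwrite("pics/s11c.png",cv2.resize(S["image"][200:350,270:470,::-1],(800,600),interpolation=2))
E
```

```text
15.85 [565.28701063  32.44415941 195.6024209 ] [ 7.14444657e-02  9.97444030e-01 -2.63154827e-04 -1.01331316e-03] [ 0.04502661  0.42535399 -0.55360231]
```

View pics/wrist11.png

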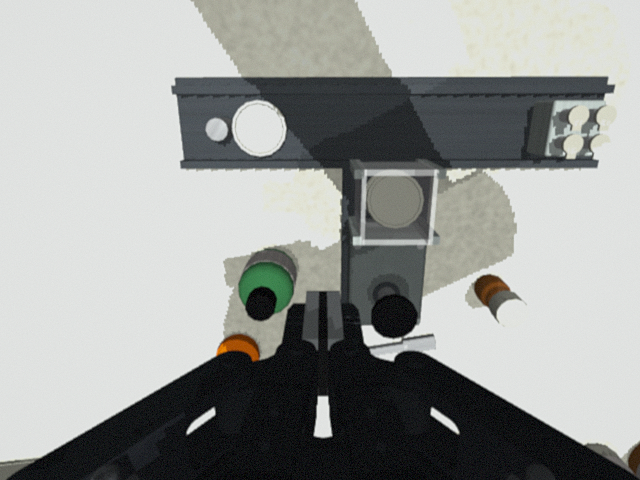

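View pics/s11c.png

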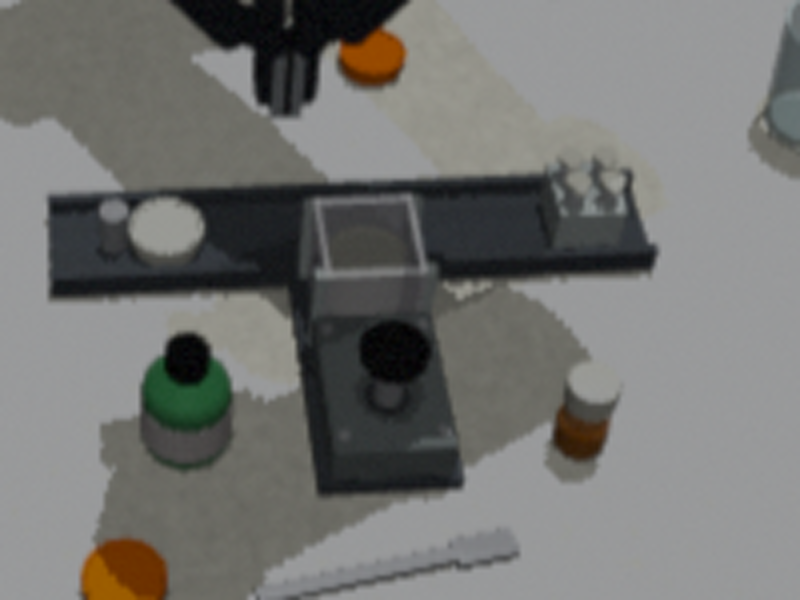

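Run:
```python
from h import *
from bench import arm
W=pickle.load(open("pics/wrist11.pkl","rb"));S=pickle.load(open("pics/scene11.pkl","rb"))
a=ray(W,259,128,20);b=ray(W,217,129,34);print(np.linalg.norm((a-b)[:2]))
f=lambda x,y,z:ray(S,270+x/4-.4,200+y/4-.4,z)
print(np.linalg.norm((f(167,229,20)-f(113,210,34))[:2]))
print(arm.job_done())
```

```text
27.09427506505639
28.210496977624807
the job is handed in; nothing more can be done
None
```

I pressed the plunger once to its hard stop and let it back up. A single dish came out, and I pushed it along the track with the closed fingertips until it met the stop post. I then backed off and handed the job in at about 16 s of the 48 s allowed.

- **Plunger:** at the bottom of the press the force rose to 16 N. The pictures afterwards show the cap back up.
- **Dish:** the post pushed back with 3.7 N at contact. The dish lies flat in the channel, and its centre measures 27.1 mm (wrist view) and 28.2 mm (scene view) from the post's axis. Touching is 28 mm, so both agree within the roughly 2 mm calibration error.
- **Everything else:** the remaining stack is in the magazine, and the tube block, vial, reagent bottle and spatula stand where they did in the last wrist and scene pictures. I judged these by eye. I did not re-measure them, nor check the beaker, tube rack and pen at the end.

No check failed.

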